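# Pin a stack of slats in the sanding jig

### The job

Push the three loose slats along the channel of the sanding jig until all three are up against the metal end stop, so that their holes line up. Then take the red-knobbed steel pin out of its block and press it down through all three slats into the off-centre bush hidden in the jig under them (feel for its hole), fully home with the shoulder of the knob flat on the top slat, and let go. Work by feel and do not force anything (no push above about 30 N), and leave the other things on the bench where they are.

Things in the scene. Friction and masses are not known exactly. Their poses are not given: they have to be found in the camera images.
- jig: wooden sanding jig fixed to the bench: base 200 (x) by 92 (y) by 24 mm (z), origin at the centre of its underside. Two dark rails (tops 50 mm above the bench) run from x = -28 to +76 mm, leaving a channel 57 mm wide along x, open at the -x end, which faces the robot. Three slats lie stacked in it on the base; the top of the stack is 60 mm above the bench
- jig_hole (a point): axis of the eccentric steel bush, at the top of the jig base (24 mm above the bench, 40 mm ahead of the jig's origin along x), under the slats; axes as the jig. The bush's hole, 15.6 mm across and 24 mm deep, is 4 mm off this point in a direction that is unseen and other each time: find it by feel, carrying the slats along. The bush does not turn or give
- stop_face (a point): middle of the face of the jig's aluminium end stop, 78.7 mm ahead of the jig's origin along x; top of the stop 56 mm above the bench. Slats against it have their trailing ends 51.3 mm behind the jig's origin, clear of the rails, and their holes 3.2 mm past jig_hole; they stay loose, and the pin, once through them, carries them along when it moves sideways
- slat_low_hole (a point): hole centre, half-way through the thickness, of the lowest of three stacked slats: dark wood, 130 (x) by 50 (y) by 12 mm, 60 g, x towards the stop. 15.6 mm through hole, 35.5 mm behind the leading end and 94.5 mm ahead of the trailing end. Lies on the jig base; starts 9 to 26 mm short of the stop, with 3.5 mm play to each rail
- slat_mid_hole (a point): hole centre, half-way through the thickness, of the middle one of three stacked slats: mid-brown wood, 130 (x) by 50 (y) by 12 mm, 60 g, x towards the stop. 15.6 mm through hole, 35.5 mm behind the leading end and 94.5 mm ahead of the trailing end. Lies on the lowest slat; starts 9 to 26 mm short of the stop, with 3.5 mm play to each rail
- slat_top_hole (a point): hole centre, half-way through the thickness, of the top one of three stacked slats: pale wood, 130 (x) by 50 (y) by 12 mm, 60 g, x towards the stop. 15.6 mm through hole, 35.5 mm behind the leading end and 94.5 mm ahead of the trailing end. Lies on the middle slat; its top face is 60 mm above the bench; starts 9 to 26 mm short of the stop, with 3.5 mm play to each rail
- pin_block: dark wooden block 64 by 64 by 62 mm high fixed to the bench, origin at the centre of its underside; the pin stands in its 17 mm through hole, shoulder on the block's top
- pin_knob (a point): grasp point on the pin axis, 27 mm above the shoulder, 21 mm below the top of the knob. Pin 0.1 kg: red round knob 24 mm across, 48 mm high; below its flat shoulder a steel shank 14 mm across, 56 mm long, the last 4 mm tapered to 11.6 mm. z up. 89 mm above the bench at the start, 87 mm with the pin home
- pin_shoulder (a point): centre of the shoulder under the pin's knob, 27 mm below pin_knob and 56 mm above the nose of the shank; 60 mm above the bench when the pin is home. A sprung ball in the bush grips the shank: the last 15 mm of travel take a push of some 5 to 15 N, and the pin does not fall home by its own weight
- sanding_block: loose black rubber sanding block 120 by 62 by 37 mm high, origin at the centre of its underside; leave alone. The pin block and it may be on either side of the jig
- glue: white glue bottle 60 mm across, 170 mm high, origin at its underside; leave alone
- filler_tin: green tin 74 mm across, 70 mm high, origin at its underside; leave alone
- spare_slat: spare slat 50 by 130 by 12 mm lying on the bench, origin at its underside; leave alone
- brush: hand brush lying on the bench; leave alone
- mallet: wooden mallet, handle along its x, 280 mm long, 60 mm high; leave alone
- try_square: try square, 200 by 120 mm, 18 mm high; leave alone
- pin: the pin as a whole; origin at the nose end of its shank, on the axis (56 mm below the shoulder), z up
- slat_low: the same slat as a whole, origin at the centre of its underside (its hole is 29.5 mm ahead along x)
- slat_mid: the same slat as a whole, origin at the centre of its underside (its hole is 29.5 mm ahead along x)
- slat_top: the same slat as a whole, origin at the centre of its underside (its hole is 29.5 mm ahead along x)
Not all that is in view belongs to the job. What is shaped like the jig but green or yellow is not meant.

How it is judged:
By the outcome, as a careful person would: the job done as asked, in the order asked, and still so for the second after the job is handed in, with the robot touching nothing.
It also fails if it takes over 67 s, if anything falls off the work surface, if the arm or the gripper's body presses on something with over 40 N, if the wrist force passes 120 N, or if a joint passes its speed limit or range.

### The arm

A 7-joint arm with a two-finger parallel gripper is mounted at the origin on the work surface. World frame = base frame: x ahead of the robot, y to its left, z up, the work surface at z = 0. Lengths are in m, angles in rad, forces in N, time in s.
With the tool pointing down it reaches from about 0.425 to 0.875 m from the base axis. Payload 9.9 kg.
Tool frame: the origin (TCP) lies at the very end of the fingers, on their centre line; the grasp point (between the pads) lies 19 mm behind it (robot.grasp_offset is the distance from the TCP to the grasp point, in m); y points along the fingers, x is the direction in which the jaws open and shut, and the axes are right-handed (so a half turn about y gives the same grasp; the last joint's range is limited). The gripper opens to 85 mm and grips with 20 to 120 N. Pads are 22 mm wide; open, the fingers measure 114 mm over their backs; the gripper's body (76 mm by 85 mm) begins 54 mm behind the grasp point. The pads swing forward as they close: fully open they stand 13 mm farther back than shut.
Start: joints at [-1.215, 0.576, 0.025, 1.437, -0.015, 1.129, -0.057], TCP at [0.287, 0.611, 0.231] pointing down, gripper open.
Joint ranges: [-2.76, 2.76], [-0.34, 2.15], [-1.52, 1.57], [0.19, 2.46], [-1.09, 4.23], [0.17, 1.99], [-2.82, 2.82]. Speed limits (rad/s): [2.22, 2.22, 3.01, 3.01, 3.14, 3.14, 3.14].

### API

Orientations are given as a unit quaternion [x, y, z, w].
In Python, from workcell import robot, viewer gives the robot as it stands.
- The arm moves only by the shell command python3 -m jog 'ROWS' [OPENING]. ROWS is JSON, a list of rows, each a list of 6 numbers: the shift along the tool's x, y, z as a fraction of full scale, then the turn, a rotation vector about the tool's x, y, z as a fraction of full scale. A call has 1 to 20 rows; each row shifts and turns the commanded pose from where the row before left it, along the tool's axes as they then stand; what a row does not reach is not made up. Full scale, the value 1, is 5 cm for a shift and 5 degrees for a turn. A row lasts 1/8 s, in which the tool goes at most 62.5 mm and 10.7 degrees, less where a joint would pass 70% of its speed; a pose out of reach is approached as far as the arm can. A call with a number of a shift or a turn outside -1 to 1 is refused whole. A call with a gripper value outside its range is refused whole. OPENING is the closure, from 0 (fully open) to 1 (shut), set as the call begins (- or left out, the last holds). The fingers move at their own pace and stop on an object; the grip force is fixed at half the most. Time passes only in rows, so rows that do not move let the fingers close. It gives the time, the measured TCP pose, the force and the opening at its end, in the units of the state.
- robot.observe(): the state, without advancing time (a new reading comes with each control period).
- viewer.get_image(name): name is "side" or "top" or "wrist"; returns the picture (480x640x3 uint8, blue, green, red); there is no depth.
- viewer.camera_info(name): a dict with "K" (3x3 intrinsics, pixels), "D" ([k1, k2, p1, p2, k3] as OpenCV has them; the pictures are not rectified), "extrinsics" (4x4, takes a point from camera to world coordinates); the wrist camera has in their place "tool_from_camera" (4x4, takes a point from camera to tool coordinates, whose origin is the TCP and whose axes are the tool frame's). Camera axes: x right, y down, z forward; pixel columns grow to the right and rows downward; lengths in m; the calibration is good to about 2 mm. A picture is of the moment at which its call begins: read the wrist's pose just before it. camera_info takes no time and is no camera call.
- robot.finish_job(): hands the job in, once; it reports no verdict.
The state is a dict: "t": time; "q": joint angles; "joint_velocities": joint speeds; "joint_torque": joint torques, N m; "ee_pos": TCP position; "ee_rot": TCP orientation; "ft_force": force on the tool from outside, world axes, zero at the start; "torque": the same for the moment, N m; "grip_width": finger opening in m.
Only numpy, scipy, OpenCV 4.12 (cv2) and the standard library are available. Lean on these libraries where they do the work, as an engineer would, in place of code of your own. Each camera call takes 0.05 s, during which the arm holds its last target.

## Working session

There is one attempt and no reset: what is moved stays moved. The work goes in short steps, Python scripts to look and compute and a shell command to move; the robot and the scene stay as the last step left them, time stands still between calls to the robot, and variables do not carry over. Pictures are saved under pics/ and viewed, and the job is handed in when it is done.

```bash
ls; mkdir -p pics
python3 - <<'E'
from workcell import robot, viewer
import cv2, numpy as np
s=robot.observe(); print(s['t'],s['ee_pos'],s['ee_rot'],s['ft_force'],s['grip_width'],robot.grasp_offset)
for n in ['side','top','wrist']:
    cv2.imwrite(f'pics/{n}0.png',viewer.get_image(n))
    i=viewer.camera_info(n); print(n,{k:np.round(v,4).tolist() for k,v in i.items() if not isinstance(v,str)})
E
```

```text
pics
0.0 [0.28720217 0.6103633  0.23047087] [ 0.59735776  0.3784516  -0.37936689 -0.59667316] [ 0.49120238  0.44067362 -0.46840799] 0.08536807430303553 0.0187
side {'K': [[519.5553, 0.0, 319.4344], [0.0, 519.5553, 244.8537], [0.0, 0.0, 1.0]], 'D': [0.0319, 0.0, 0.0, 0.0, 0.0], 'extrinsics': [[0.882, -0.2681, 0.3875, 0.0405], [-0.471, -0.4743, 0.7438, -0.9273], [-0.0156, -0.8385, -0.5446, 0.7839], [0.0, 0.0, 0.0, 1.0]]}
top {'K': [[436.767, 0.0, 313.8616], [0.0, 436.767, 242.4492], [0.0, 0.0, 1.0]], 'D': [-0.0014, 0.0, 0.0, 0.0, 0.0], 'extrinsics': [[-0.0221, -0.9903, 0.1372, 0.3638], [-0.9998, 0.0216, -0.0052, -0.0065], [0.0022, -0.1373, -0.9905, 1.2911], [0.0, 0.0, 0.0, 1.0]]}
wrist {'K': [[388.2738, 0.0, 319.1649], [0.0, 388.2738, 240.2917], [0.0, 0.0, 1.0]], 'D': [-0.0314, 0.0, 0.0, 0.0, 0.0], 'tool_from_camera': [[1.0, -0.0008, 0.0, -0.0007], [-0.0002, -0.2864, 0.9581, -0.1423], [-0.0007, -0.9581, -0.2864, 0.0725], [0.0, 0.0, 0.0, 1.0]]}
```

View pics/top0.png

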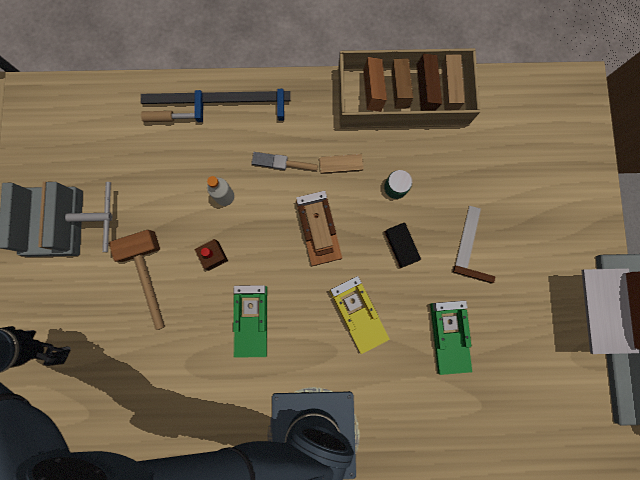

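View pics/side0.png

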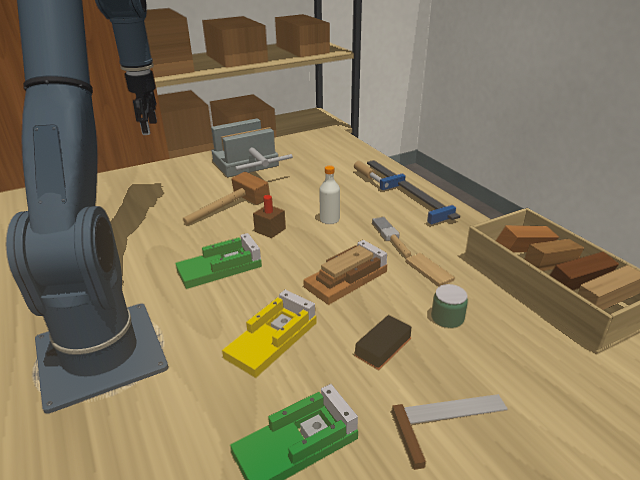

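View pics/wrist0.png

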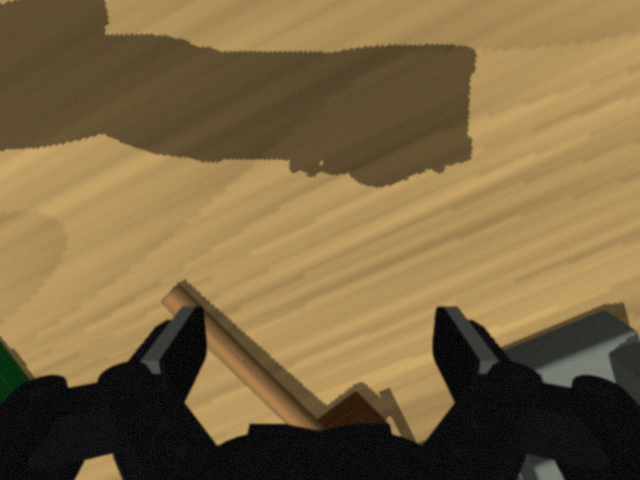

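Candidates for the jig: brown (318,228), green (250,322), yellow (358,315), green (450,337); brown is the right one. Candidates for the pin: red knob on the dark block (206,253), or the orange glue cap (213,182); the red knob is the right one. Next, close crops to check both.

```bash
cat > h.py <<'E'
from workcell import robot, viewer
import cv2, numpy as np
from scipy.spatial.transform import Rotation as R
def ray(n,uv,pose=None):
    i=viewer.camera_info(n); K=np.array(i['K']);D=np.array(i['D'])
    p=cv2.undistortPoints(np.array([[uv]],float),K,D)[0,0]
    if n=='wrist':
        T=np.eye(4);T[:3,:3]=R.from_quat(pose[1]).as_matrix();T[:3,3]=pose[0]
        E=T@np.array(i['tool_from_camera'])
    else: E=np.array(i['extrinsics'])
    d=E[:3,:3]@np.array([p[0],p[1],1]); return E[:3,3],d/np.linalg.norm(d)
def onz(n,uv,z,pose=None):
    o,d=ray(n,uv,pose); return o+d*(z-o[2])/d[2]
def tri(rs):
    A=np.zeros((3,3));b=np.zeros(3)
    for o,d in rs:
        P=np.eye(3)-np.outer(d,d);A+=P;b+=P@o
    x=np.linalg.solve(A,b); return x,[float(np.linalg.norm((np.eye(3)-np.outer(d,d))@(x-o))) for o,d in rs]
def pose():
    s=robot.observe(); return np.array(s['ee_pos']),np.array(s['ee_rot'])
def proj(n,X,pose=None):
    i=viewer.camera_info(n)
    if n=='wrist':
        T=np.eye(4);T[:3,:3]=R.from_quat(pose[1]).as_matrix();T[:3,3]=pose[0];E=T@np.array(i['tool_from_camera'])
    else:E=np.array(i['extrinsics'])
    Ei=np.linalg.inv(E); uv,_=cv2.projectPoints(np.array([X],float),cv2.Rodrigues(Ei[:3,:3])[0],Ei[:3,3],np.array(i['K']),np.array(i['D'])); return uv[0,0]
def plan(target,axx=None):
    """target TCP world; axx = desired world xy direction of the tool x (tool down). prints remaining shift in tool axes (units 5cm) & rotvec (units 5deg)"""
    p,q=pose(); M=R.from_quat(q).as_matrix()
    print('axes x,y,z',np.round(M,3).tolist())
    print('shift tool/5cm',np.round(M.T@(np.array(target)-p)/.05,3))
    if axx is not None:
        x=np.array([axx[0],axx[1],0.]);x/=np.linalg.norm(x);y=np.array([0,0,-1.]);z=np.cross(x,y)
        N=np.column_stack([x,y,z]); print('rotvec/5deg',np.round(R.from_matrix(M.T@N).as_rotvec()/np.radians(5),3))
        print('shift in target axes/5cm',np.round(N.T@(np.array(target)-p)/.05,3))
E
python3 - <<'E'
from h import *
t=cv2.imread('pics/top0.png');s=cv2.imread('pics/side0.png')
a=cv2.resize(t[180:280,180:360],None,fx=4,fy=4,interpolation=cv2.INTER_CUBIC)
cv2.imwrite('pics/c1.png',a)
cv2.imwrite('pics/c2.png',cv2.resize(s[180:310,240:400],None,fx=4,fy=4,interpolation=cv2.INTER_CUBIC))
for n,im in (('top',t),('side',s)):
    b,g,r=[im[...,k].astype(int) for k in range(3)]
    m=((r>120)&(g<60)&(b<60)).astype(np.uint8)
    k,l,st,c=cv2.connectedComponentsWithStats(m); print(n,[(st[j].tolist(),c[j].round(1).tolist()) for j in range(1,k) if st[j,4]>8])
print(R.from_quat(robot.observe()['ee_rot']).as_matrix().round(3))
E
```

```text
top [([201, 248, 9, 8, 55], [204.7, 251.4])]
side [([264, 195, 9, 18, 121], [268.0, 203.5])]
[[ 0.426 -0.    -0.905]
 [ 0.905 -0.001  0.426]
 [-0.001 -1.    -0.   ]]
```

View pics/c1.png

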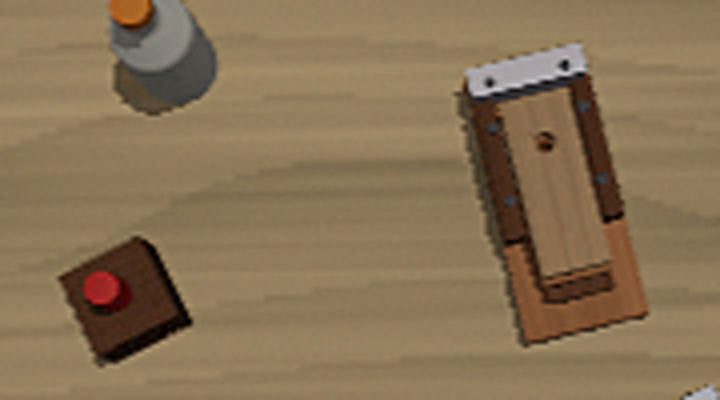

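View pics/c2.png

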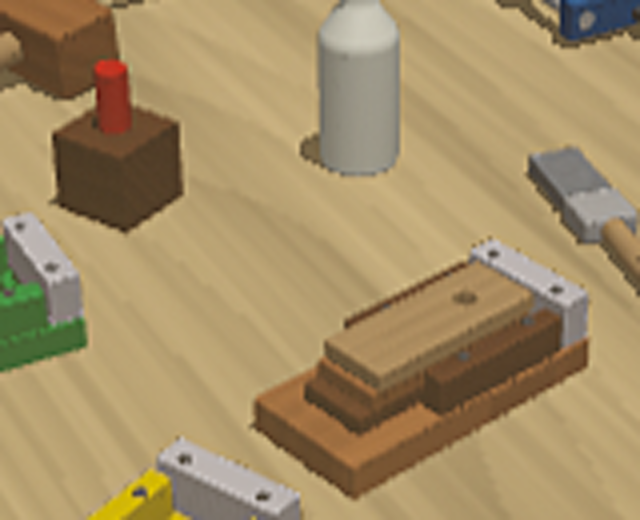

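Run:
```python
from h import *
T=lambda u,v:(180+u/4-.375,180+v/4-.375)
S=lambda u,v:(240+u/4-.375,180+v/4-.375)
P={}
for k,a,z in [('stop back L',(467,70),.056),('stop back R',(583,44),.056),('stop front R',(588,70),.056),('stop front L',(474,97),.056),('base near L',(523,340),.024),('base near R',(648,313),.024),('top near L',(542,279),.06),('top near R',(610,260),.06),('hole',(545,141),.06),('knob',(102,288),.110),('blk1',(60,275),.062),('blk2',(140,238),.062),('blk3',(190,322),.0),('blk4',(102,364),.0)]:
    P[k]=onz('top',T(*a),z); print(k,P[k].round(4))
# side checks, triangulate
for k,a,b in [('knobtop',(102,288),(112,66)),('hole',(545,141),(465,298)),('stopbackL',(467,70),(490,240)),('stop back R',(583,44),(586,288)),('topnearL',(542,279),(325,345)),('topnearR',(610,260),(382,385)),('basenearL',(523,340),(257,400)),('base near R',(648,313),(355,466))]:
    x,e=tri([ray('top',T(*a)),ray('side',S(*b))]); print(k,x.round(4),np.round(e,4))
```

```text
stop back L [0.6685 0.0347 0.056 ]
stop back R [ 0.686  -0.0498  0.056 ]
stop front R [ 0.6666 -0.0529  0.056 ]
stop front L [0.6484 0.03   0.056 ]
base near L [ 0.4744 -0.0016  0.024 ]
base near R [ 0.4922 -0.0931  0.024 ]
top near L [ 0.5144 -0.0161  0.06  ]
top near R [ 0.527  -0.0648  0.06  ]
hole [ 0.6141 -0.0205  0.06  ]
knob [0.5087 0.2836 0.11  ]
blk1 [0.5245 0.3253 0.062 ]
blk2 [0.5497 0.2689 0.062 ]
blk3 [0.4953 0.2451 0.    ]
blk4 [0.4656 0.31   0.    ]
knobtop [0.5097 0.2829 0.1111] [0.0013 0.0013]
hole [ 0.6143 -0.0206  0.0601] [0.0002 0.0002]
stopbackL [0.6682 0.0349 0.0553] [0.0005 0.0005]
stop back R [ 0.6847 -0.0496  0.0613] [0.0001 0.0001]
topnearL [ 0.5162 -0.0167  0.0557] [0.0014 0.0014]
topnearR [ 0.5288 -0.0655  0.0526] [0.0009 0.0009]
basenearL [ 0.4762 -0.0021  0.0194] [0.0014 0.0014]
base near R [ 0.4938 -0.0937  0.0249] [0.0018 0.0018]
```

```bash
python3 -m jog '[[-0.68,0.04,-0.72,0,-0.92,0],[-0.735,0.04,-0.66,0,-0.92,0],[-0.786,0.04,-0.6,0,-0.92,0],[-0.83,0.04,-0.54,0,-0.92,0],[-0.87,0.04,-0.47,0,-0.92,0],[-0.907,0.04,-0.4,0,-0.92,0],[-0.936,0.04,-0.32,0,-0.92,0],[-0.96,0.04,-0.25,0,-0.92,0],[-0.976,0.04,-0.17,0,0,0],[-0.976,0.04,-0.17,0,0,0],[-0.976,0.04,-0.17,0,0,0],[-0.976,0.04,-0.17,0,0,0],[-0.976,0.04,-0.17,0,0,0],[-0.976,0.04,-0.17,0,0,0],[0,0,0,0,0,0],[0,0,0,0,0,0]]' 1
python3 - <<'E'
from h import *
p=pose();np.save('p1.npy',np.concatenate(p));cv2.imwrite('pics/w1.png',viewer.get_image('wrist'))
plan([0.488,-0.0464,0.12],[-0.201,0.98])
E
```

```text
t: 2.15
ee_pos: [0.5409, -0.0338, 0.203]
ee_rot: [-0.447, -0.548, 0.548, 0.447]
ft_force: [-0.3, 0.8, -0.6]
grip_width: 0.0
axes x,y,z [[-0.202, -0.001, -0.979], [0.979, 0.001, -0.202], [0.001, -1.0, 0.0]]
shift tool/5cm [-0.047  1.663  1.088]
rotvec/5deg [-0.005  0.014  0.008]
shift in target axes/5cm [-0.047  1.663  1.089]
```

View pics/w1.png

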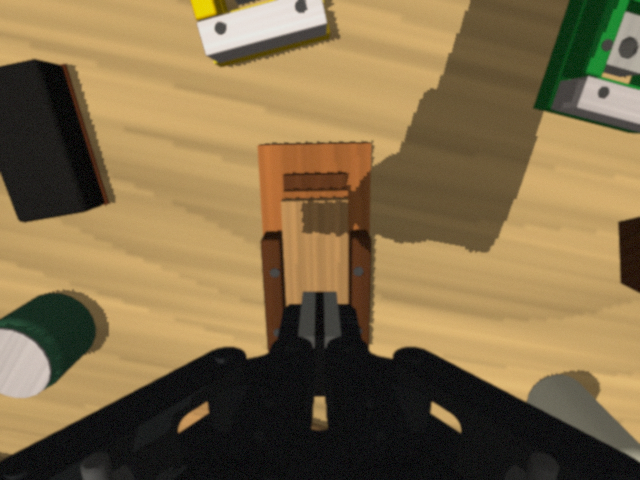

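Run:
```python
from h import *
a=np.load('p1.npy');p=(a[:3],a[3:])
im=cv2.imread('pics/w1.png');cv2.imwrite('pics/w1c.png',cv2.resize(im[130:350,240:400],None,fx=3.6,fy=2.7,interpolation=cv2.INTER_CUBIC))
for k,uv,z in [('nearR',(259,146),.024),('nearL',(373,143),.024),('railR',(262,234),.05),('railL',(371,232),.05),('topR',(281,200),.06),('topL',(349,199),.06),('low',(283,174),.036),('low',(348,172),.036)]:
    print(k,onz('wrist',uv,z,p).round(4))
```

```text
nearR [ 0.4954 -0.0934  0.024 ]
nearL [ 0.4747 -0.0038  0.024 ]
railR [ 0.5599 -0.0768  0.05  ]
railL [0.5411 0.0073 0.05  ]
topR [ 0.528  -0.0662  0.06  ]
topL [ 0.5172 -0.0168  0.06  ]
low [ 0.5121 -0.0696  0.036 ]
low [ 0.5002 -0.0196  0.036 ]
```

View pics/w1c.png

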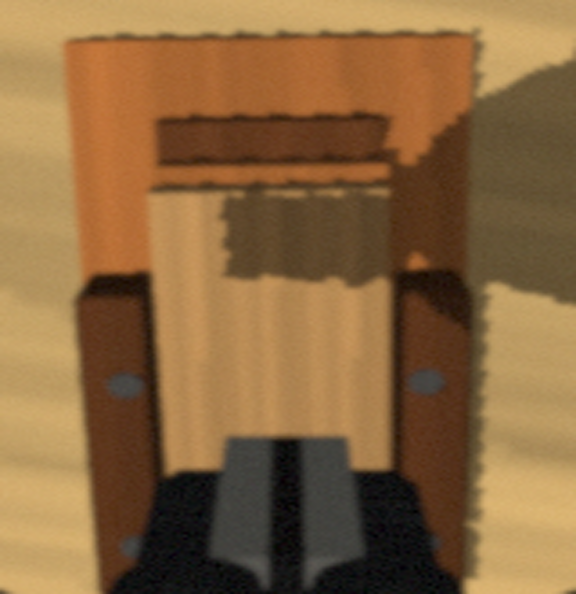

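```bash
python3 -m jog '[[-0.03,0.5,0.53,0,-0.06,0],[-0.03,0.5,0.53,0,-0.06,0],[0,0.8,0,0,0,0],[0,0.8,0,0,0,0],[0,0.6,0,0,0,0],[0,0.3,0,0,0,0],[0,0,0,0,0,0]]'
python3 - <<'E'
from h import *
np.save('p2.npy',np.concatenate(pose()));cv2.imwrite('pics/w2.png',viewer.get_image('wrist'));cv2.imwrite('pics/s2.png',cv2.resize(viewer.get_image('side')[150:330,240:420],None,fx=3,fy=3))
plan([0.490,-0.0474,0.028],[-0.2113,0.9774])
E
```

```text
t: 3.08
ee_pos: [0.4895, -0.0471, 0.0279]
ee_rot: [-0.443, -0.55, 0.551, 0.444]
ft_force: [0.8, -0.6, 0.0]
grip_width: -0.0
axes x,y,z [[-0.212, 0.001, -0.977], [0.977, 0.0, -0.212], [-0.0, -1.0, -0.001]]
shift tool/5cm [0.006 0.022 0.008]
rotvec/5deg [ 0.012  0.006 -0.002]
shift in target axes/5cm [0.006 0.022 0.008]
```

View pics/w2.png

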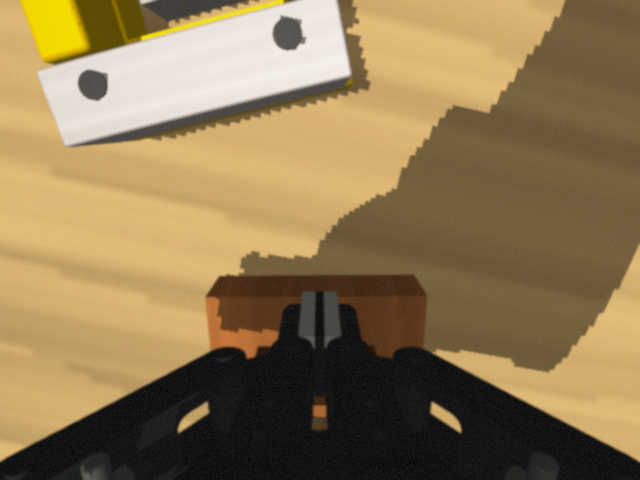

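View pics/s2.png

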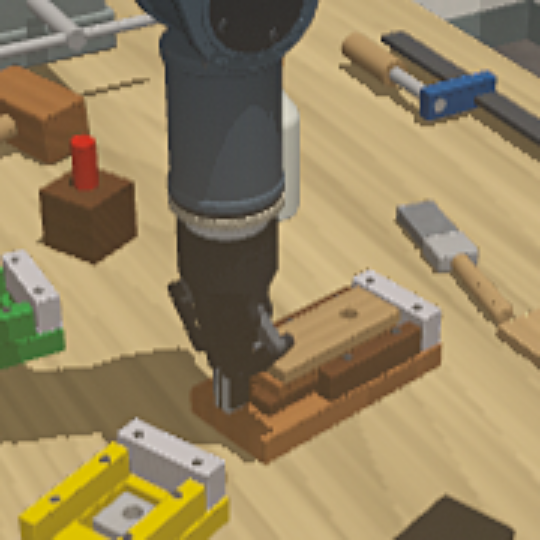

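```bash
python3 -m jog '[[0,0,-0.1,0,0,0],[0,0,-0.1,0,0,0],[0,0,-0.1,0,0,0],[0,0,-0.1,0,0,0],[0,0,-0.05,0,0,0]]';python3 -m jog '[[0,0,-0.04,0,0,0],[0,0,-0.03,0,0,0],[0,0,0,0,0,0]]'
```

```text
t: 3.8
ee_pos: [0.5117, -0.0432, 0.0282]
ee_rot: [-0.444, -0.55, 0.551, 0.444]
ft_force: [-3.7, -1.2, 2.8]
grip_width: 0.0001
t: 4.18
ee_pos: [0.5158, -0.0423, 0.0282]
ee_rot: [0.444, 0.551, -0.55, -0.444]
ft_force: [-0.7, 0.5, 0.7]
grip_width: 0.0
```

```bash
python3 -m jog '[[0,0,-0.02,0,0,0],[0,0,-0.02,0,0,0],[0,0,-0.02,0,0,0]]';python3 -m jog '[[0,0,-0.02,0,0,0],[0,0,-0.01,0,0,0]]'; python3 -m jog '[[0,0,-0.02,0,0,0],[0,0,-0.01,0,0,0]]'
```

```text
t: 4.55
ee_pos: [0.5185, -0.0417, 0.0283]
ee_rot: [0.444, 0.55, -0.55, -0.444]
ft_force: [-1.6, -0.7, -0.6]
grip_width: 0.0003
t: 4.8
ee_pos: [0.5198, -0.0415, 0.0283]
ee_rot: [0.444, 0.55, -0.55, -0.444]
ft_force: [-1.4, 0.5, -0.7]
grip_width: -0.0002
t: 5.05
ee_pos: [0.5212, -0.0412, 0.0283]
ee_rot: [0.444, 0.55, -0.55, -0.444]
ft_force: [-1.0, -1.1, -1.0]
grip_width: -0.0
```

```bash
python3 -m jog '[[0,0,-0.02,0,0,0],[0,0,-0.02,0,0,0]]';python3 -m jog '[[0,0,-0.02,0,0,0],[0,0,-0.01,0,0,0]]'
```

```text
t: 5.3
ee_pos: [0.5215, -0.0411, 0.0282]
ee_rot: [-0.443, -0.549, 0.551, 0.445]
ft_force: [-9.5, -1.8, 6.2]
grip_width: -0.0001
t: 5.55
ee_pos: [0.5215, -0.0411, 0.0281]
ee_rot: [-0.443, -0.549, 0.552, 0.446]
ft_force: [-11.8, -2.0, 9.9]
grip_width: 0.0002
```

Run:
```python
from h import *
im=viewer.get_image('top');cv2.imwrite('pics/t3.png',im);cv2.imwrite('pics/t3c.png',cv2.resize(im[180:280,280:360],None,fx=6,fy=6,interpolation=cv2.INTER_CUBIC))
im=viewer.get_image('side');cv2.imwrite('pics/s3.png',im);cv2.imwrite('pics/s3c.png',cv2.resize(im[220:310,290:400],None,fx=6,fy=6,interpolation=cv2.INTER_CUBIC))
```

```text
(no output)
```

View pics/t3c.png

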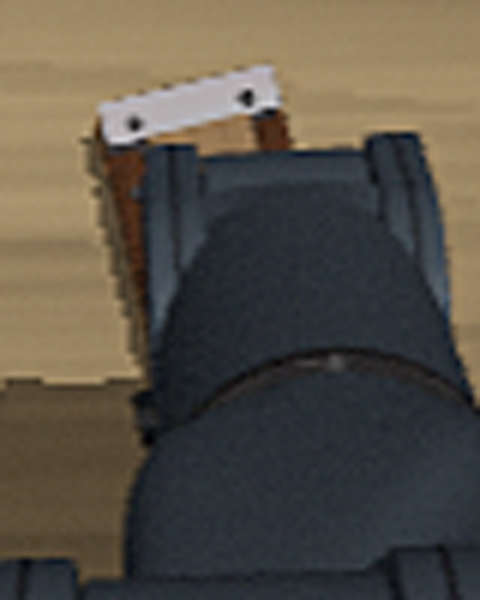

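View pics/s3c.png

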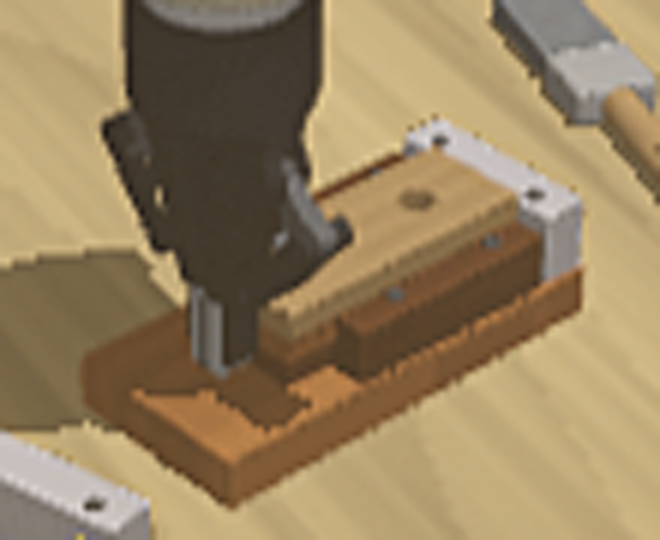

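```bash
python3 -m jog '[[0,0,0.2,0,0,0],[0,0,0.2,0,0,0],[0,-0.8,0,0,0,0],[0,-0.8,0,0,0,0]]'; python3 -m jog '[[0,-0.95,0,0,0,0],[0,-0.95,-0.3,0,0,0],[0,-0.95,-0.32,0,0,0],[0,0,0,0,0,0],[0,0,0,0,0,0]]' 0
python3 - <<'E'
from h import *
np.save('p4.npy',np.concatenate(pose()));im=viewer.get_image('wrist');cv2.imwrite('pics/w4.png',im)
cv2.imwrite('pics/w4c.png',cv2.resize(im[150:400,230:410],None,fx=4,fy=2.4,interpolation=cv2.INTER_CUBIC))
E
```

```text
t: 6.15
ee_pos: [0.5046, -0.0447, 0.1091]
ee_rot: [-0.444, -0.55, 0.55, 0.444]
ft_force: [1.5, -0.1, -0.5]
grip_width: 0.0001
t: 6.78
ee_pos: [0.5348, -0.0382, 0.2503]
ee_rot: [-0.444, -0.55, 0.55, 0.444]
ft_force: [0.3, 0.7, -0.1]
grip_width: 0.0855
```

View pics/w4.png

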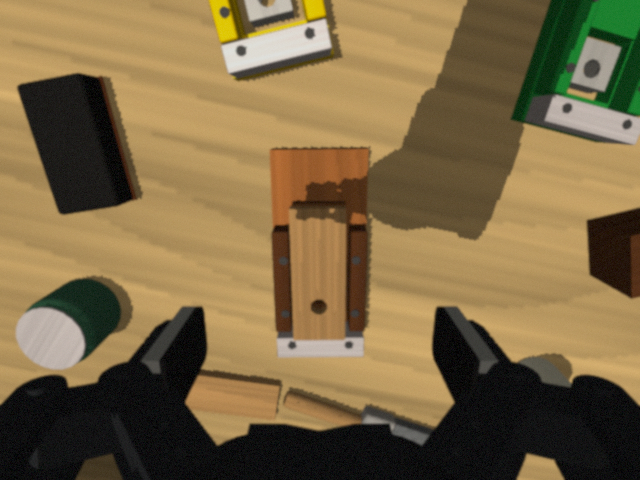

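View pics/w4c.png

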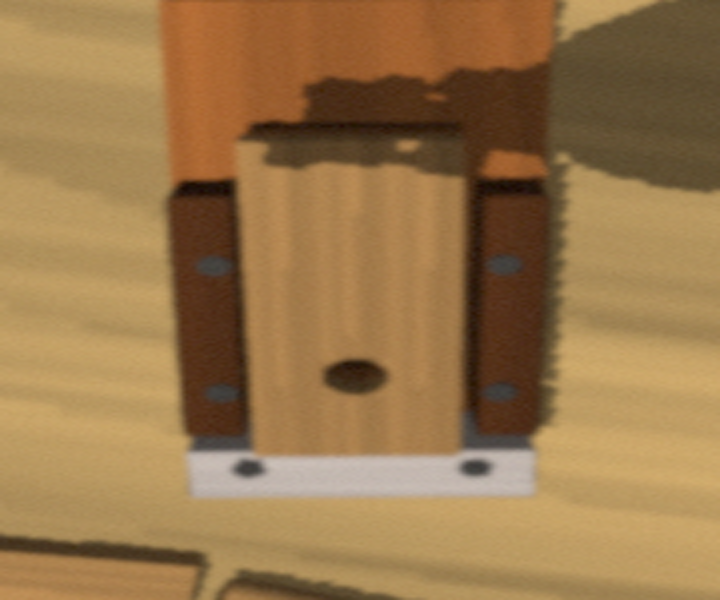

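Run:
```python
from h import *
a=np.load('p4.npy');p=(a[:3],a[3:]);im=cv2.imread('pics/w4.png')
g=cv2.cvtColor(im,cv2.COLOR_BGR2GRAY);c=g[295:320,305:335]
m=(c<70).astype(np.uint8);k,l,st,ce=cv2.connectedComponentsWithStats(m);j=1+np.argmax(st[1:,4]);print(st[j],ce[j]+[305,295])
h=onz('wrist',ce[j]+[305,295],.06,p);print('hole',h.round(4))
J=lambda X:np.round([(X[0]-.5808)*.9774+(X[1]+.0278)*.2113,-(X[0]-.5808)*.2113+(X[1]+.0278)*.9774],4)
print('hole in jig',J(h))
C=lambda u,v:(230+u/4-.375,150+v/2.4-.29)
for k,a,z in [('stopfL',(535,452),.056),('stopfR',(188,452),.056),('stopbL',(534,494),.056),('stopbR',(190,496),.056),('topnL',(463,137),.06),('topnR',(237,139),.06),('topfL',(464,455),.06),('topfR',(254,455),.06),('railRin',(233,195),.05),('railLin',(482,195),.05),('railLout',(545,195),.05),('railRout',(169,198),.05)]:
    X=onz('wrist',C(*a),z,p);print(k,X.round(4),J(X))
# pin from wrist? top+side
print(proj('wrist',[.509,.283,.11],p))
```

```text
[  7   5  14  14 150] [318.36666667 306.14666667]
hole [ 0.6242 -0.0205  0.06  ]
hole in jig [ 0.044 -0.002]
stopfL [0.6506 0.0303 0.056 ] [0.0805 0.0421]
stopfR [ 0.6685 -0.0529  0.056 ] [ 0.0804 -0.043 ]
stopbL [0.6699 0.0349 0.056 ] [0.1003 0.0425]
stopbR [ 0.6888 -0.0487  0.056 ] [ 0.1012 -0.0432]
topnL [ 0.5261 -0.0175  0.06  ] [-0.0512  0.0216]
topnR [ 0.5372 -0.0655  0.06  ] [-0.0505 -0.0276]
topfL [0.6533 0.0128 0.06  ] [0.0795 0.0244]
topfR [ 0.664 -0.037  0.06 ] [ 0.0794 -0.0266]
railRin [ 0.561  -0.0626  0.05  ] [-0.0267 -0.0298]
railLin [ 0.549 -0.007  0.05 ] [-0.0267  0.0271]
railLout [0.546  0.0071 0.05  ] [-0.0267  0.0415]
railRout [ 0.5652 -0.0767  0.05  ] [-0.0255 -0.0445]
[713.83576627 276.83074112]
```

```bash
python3 -m jog '[[0.91,0.15,-0.125,0,0,0],[0.91,0.15,-0.125,0,0,0],[0.91,0.15,-0.125,0,0,0],[0.91,0.15,-0.125,0,0,0],[0.91,0.2,-0.125,0,0,0],[0.91,0.2,-0.125,0,0,0],[0.91,0.2,-0.125,0,0,0],[0,0,0,0,0,0],[0,0,0,0,0,0]]' 0
python3 - <<'E'
from h import *
np.save('p5.npy',np.concatenate(pose()));im=viewer.get_image('wrist');cv2.imwrite('pics/w5.png',im)
im=viewer.get_image('top');cv2.imwrite('pics/t5.png',im[150:330,130:400])
E
python3 -m jog '[[0,0.5,0,0,0,0],[0,0.5,0,0,0,0],[0,0,0,0,0,0]]' 0
python3 - <<'E'
from h import *
np.save('p6.npy',np.concatenate(pose()));im=viewer.get_image('wrist');cv2.imwrite('pics/w6.png',im)
rs=[]
for n in (5,6):
    im=cv2.imread(f'pics/w{n}.png');a=np.load(f'p{n}.npy');p=(a[:3],a[3:])
    b,g,r=[im[...,k].astype(int) for k in range(3)]
    m=((r>110)&(g<70)&(b<70)).astype(np.uint8)
    k,l,st,c=cv2.connectedComponentsWithStats(m);
    for j in range(1,k):
        if st[j,4]>100: print(n,st[j],c[j])
E
```

```text
t: 7.95
ee_pos: [0.5102, 0.2814, 0.1896]
ee_rot: [-0.444, -0.549, 0.551, 0.444]
ft_force: [0.3, -0.6, 0.6]
grip_width: 0.0855
t: 8.43
ee_pos: [0.5102, 0.2806, 0.1395]
ee_rot: [-0.444, -0.549, 0.551, 0.445]
ft_force: [0.0, -0.3, 0.7]
grip_width: 0.085
```

View pics/w5.png

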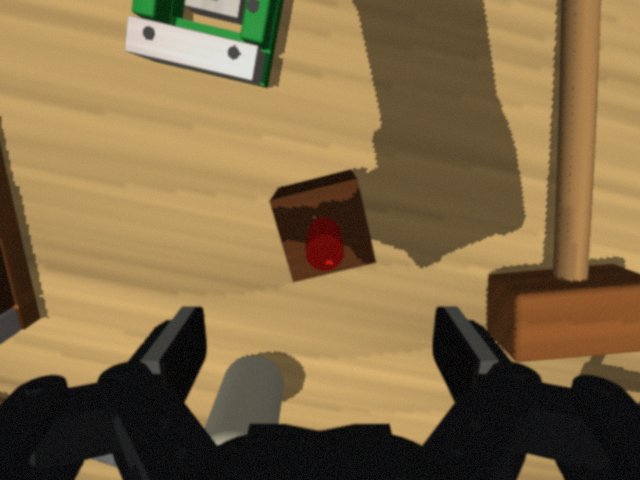

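View pics/w6.png

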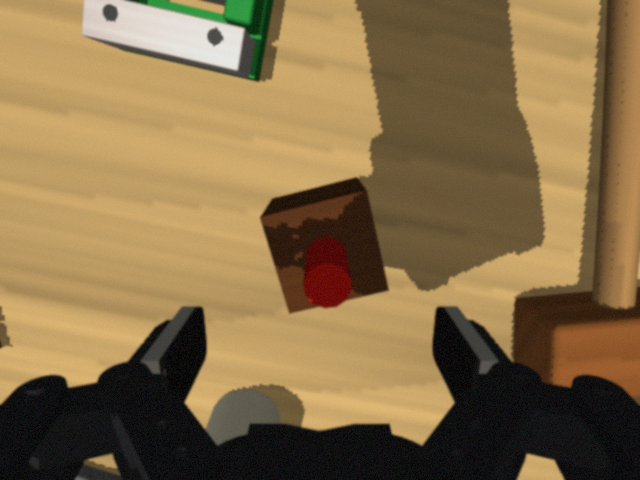

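Run:
```python
from h import *
rs=[]
for n in (5,6):
    im=cv2.imread(f'pics/w{n}.png');a=np.load(f'p{n}.npy');p=(a[:3],a[3:])
    b,g,r=[im[...,k].astype(int) for k in range(3)]
    m=((r>70)&(g<35)&(b<35)).astype(np.uint8)
    k,l,st,c=cv2.connectedComponentsWithStats(m);j=1+np.argmax(st[1:,4]);x,y,w,h,A=st[j]
    # top disc: circle in lower part; width w
    lower=(l==j); rows=[np.ptp(np.where(lower[v])[0])+1 for v in range(y,y+h)]
    W=max(rows); cu=np.mean([np.where(lower[v])[0].mean() for v in range(y+h-W,y+h)]); cv=y+h-W/2-.5
    print(n,st[j],W,cu,cv); rs.append(ray('wrist',(cu,cv),p)); print(onz('wrist',(cu,cv),.110,p).round(4))
x,e=tri(rs);print('tri',x.round(4),e)
print(tri(rs+[ray('top',(204.9,251.5)),ray('side',(267.6,196.1))]))
plan([.51,.283,.07],[-.2113,.9774])
```

```text
5 [ 305  218   39   54 1575] 39 324.06459739091315 252.0
[0.5103 0.2835 0.11  ]
6 [ 303  237   50   70 2637] 49 326.6321903042069 282.0
[0.5087 0.283  0.11  ]
tri [0.5166 0.285  0.0906] [1.5685428407246394e-05, 1.568542840719785e-05]
(array([0.50965741, 0.28332795, 0.11072186]), [0.0004394779804591979, 0.0011939534006346968, 0.001045930694348498, 0.001444174248314466])
axes x,y,z [[-0.21, -0.001, -0.978], [0.978, -0.001, -0.21], [-0.001, -1.0, 0.001]]
shift tool/5cm [0.04  1.415 0.008]
rotvec/5deg [-0.013 -0.016 -0.009]
shift in target axes/5cm [0.039 1.415 0.009]
```

```bash
python3 -m jog '[[0.04,0.5,0,0,0,0],[0,0.5,0,0,0,0],[0,0.3,0,0,0,0],[0,0.09,0,0,0,0],[0,0,0,0,0,0]]' 0;  python3 -m jog '[[0,0,0,0,0,0],[0,0,0,0,0,0],[0,0,0,0,0,0],[0,0,0,0,0,0],[0,0,0,0,0,0],[0,0,0,0,0,0]]' 1
python3 - <<'E'
from h import *
np.save('p7.npy',np.concatenate(pose()));im=viewer.get_image('wrist');cv2.imwrite('pics/w7.png',im)
print(robot.observe()['torque'])
E
```

```text
t: 9.1
ee_pos: [0.5108, 0.2844, 0.0718]
ee_rot: [0.444, 0.55, -0.55, -0.444]
ft_force: [0.3, -0.6, 1.1]
grip_width: 0.0856
t: 9.85
ee_pos: [0.5105, 0.2845, 0.0716]
ee_rot: [0.444, 0.55, -0.55, -0.444]
ft_force: [-1.4, -1.4, 5.8]
grip_width: 0.0226
[-0.07088783  0.26227529 -0.07670688]
```

View pics/w7.png

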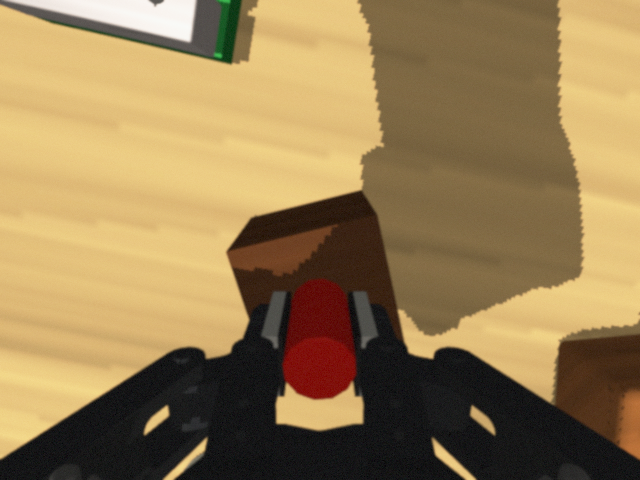

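```bash
python3 -m jog '[[0,-0.3,0,0,0,0],[0,-0.6,0,0,0,0],[0,-0.7,0,0,0,0],[0,-0.2,0,0,0,0],[0,0,0,0,0,0],[0,0,0,0,0,0]]' 1
python3 - <<'E'
from h import *
a=np.load('p7.npy');p=(a[:3],a[3:]);print('knobtop', onz('wrist',(320,368),.110,p).round(4))
print(robot.observe()['torque'],robot.observe()['ft_force'])
np.save('p8.npy',np.concatenate(pose()));im=viewer.get_image('wrist');cv2.imwrite('pics/w8.png',im)
im=viewer.get_image('side');cv2.imwrite('pics/s8.png',cv2.resize(im[120:260,200:380],None,fx=4,fy=4,interpolation=cv2.INTER_CUBIC))
plan([.6247-.0008,-.0203-.000,.145],[-.218,.976])
E
```

```text
t: 10.65
ee_pos: [0.5097, 0.284, 0.1601]
ee_rot: [-0.444, -0.55, 0.551, 0.444]
ft_force: [-0.4, 0.5, -1.5]
grip_width: 0.0225
knobtop [0.5101 0.2837 0.11  ]
[0.05027386 0.01183001 0.03909384] [-0.44053364  0.49811438 -1.5210006 ]
axes x,y,z [[-0.211, -0.002, -0.977], [0.977, -0.001, -0.211], [-0.001, -1.0, 0.002]]
shift tool/5cm [-6.431  0.305 -0.944]
rotvec/5deg [-0.023 -0.077 -0.009]
shift in target axes/5cm [-6.438  0.302 -0.9  ]
```

View pics/w8.png

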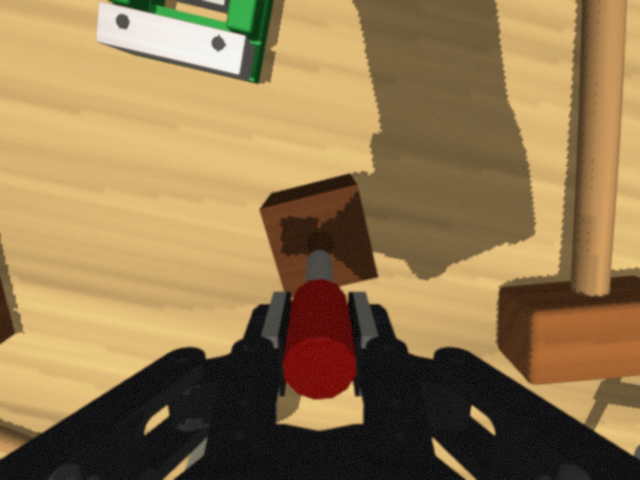

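View pics/s8.png

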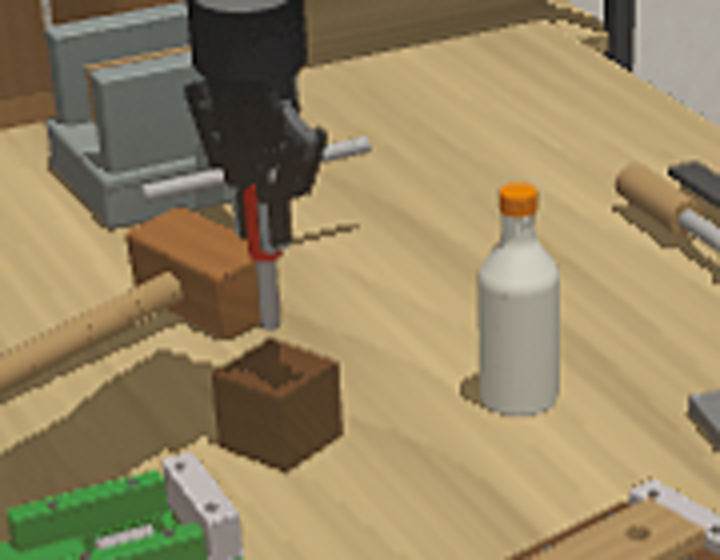

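Run:
```python
from h import *
a=np.load('p8.npy');p=(a[:3],a[3:]);M=R.from_quat(p[1]).as_matrix()
for uv,z in [((319,251),.0945),((320,368),.110+.0885)]:
    X=onz('wrist',uv,z,p); print(X.round(4),'tool',(M.T@(X-p[0])).round(4))
im=cv2.imread('pics/w8.png');cv2.imwrite('pics/w8c.png',cv2.resize(im[230:300,280:360],None,fx=8,fy=8,interpolation=cv2.INTER_CUBIC))
```

```text
[0.5054 0.282  0.0945] tool [-0.0009  0.0657  0.0045]
[0.5095 0.2833 0.1985] tool [-0.0006 -0.0384  0.0005]
```

View pics/w8c.png

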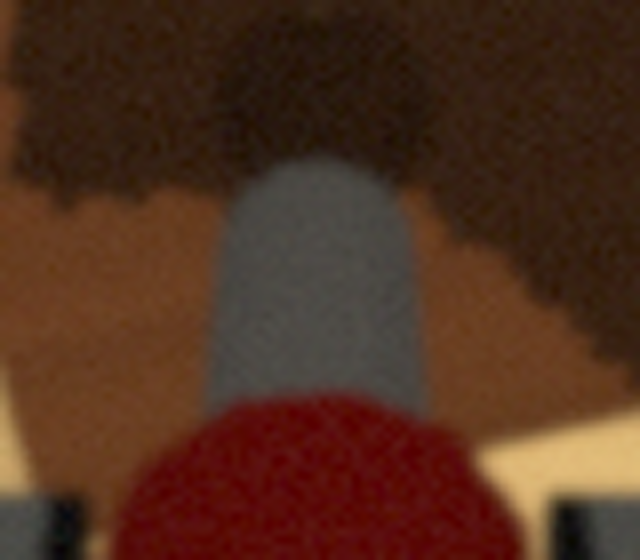

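```bash
python3 -m jog '[[-0.9,0.04,-0.13,0,-0.01,0],[-0.92,0.04,-0.13,0,-0.01,0],[-0.92,0.04,-0.13,0,-0.01,0],[-0.92,0.04,-0.13,0,-0.01,0],[-0.92,0.04,-0.13,0,-0.01,0],[-0.92,0.04,-0.13,0,-0.01,0],[-0.92,0.06,-0.13,0,-0.01,0],[0,0,0,0,0,0],[0,0,0,0,0,0]]' 1
python3 - <<'E'
from h import *
np.save('p9.npy',np.concatenate(pose()));im=viewer.get_image('wrist');cv2.imwrite('pics/w9.png',im)
cv2.imwrite('pics/w9c.png',cv2.resize(im[170:300,260:380],None,fx=6,fy=4.5,interpolation=cv2.INTER_CUBIC))
im=viewer.get_image('side');cv2.imwrite('pics/s9.png',cv2.resize(im[190:310,280:420],None,fx=5,fy=5,interpolation=cv2.INTER_CUBIC))
plan([.6246,-.0197,.135],[-.218,.976])
E
```

```text
t: 11.88
ee_pos: [0.623, -0.0189, 0.1454]
ee_rot: [-0.442, -0.551, 0.552, 0.443]
ft_force: [0.2, 0.9, -1.9]
grip_width: 0.0226
axes x,y,z [[-0.219, -0.001, -0.976], [0.976, 0.001, -0.219], [0.001, -1.0, 0.001]]
shift tool/5cm [-0.044  0.218 -0.022]
rotvec/5deg [-0.008  0.015  0.011]
shift in target axes/5cm [-0.044  0.218 -0.022]
```

View pics/w9c.png

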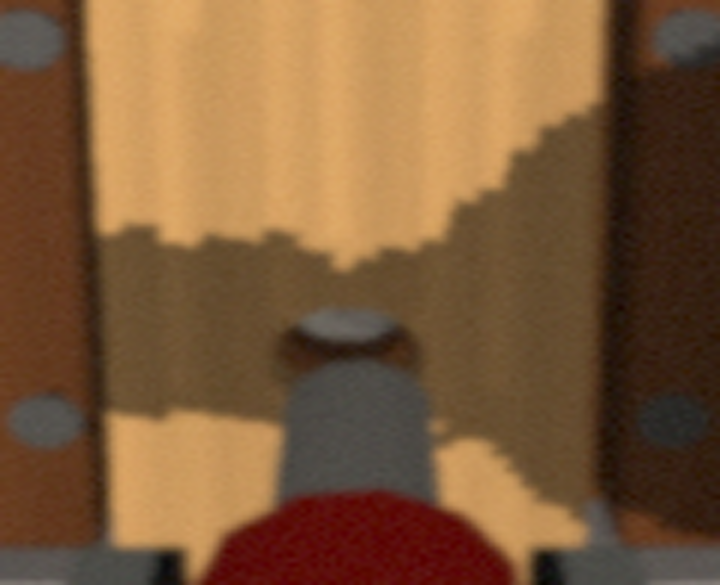

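View pics/s9.png

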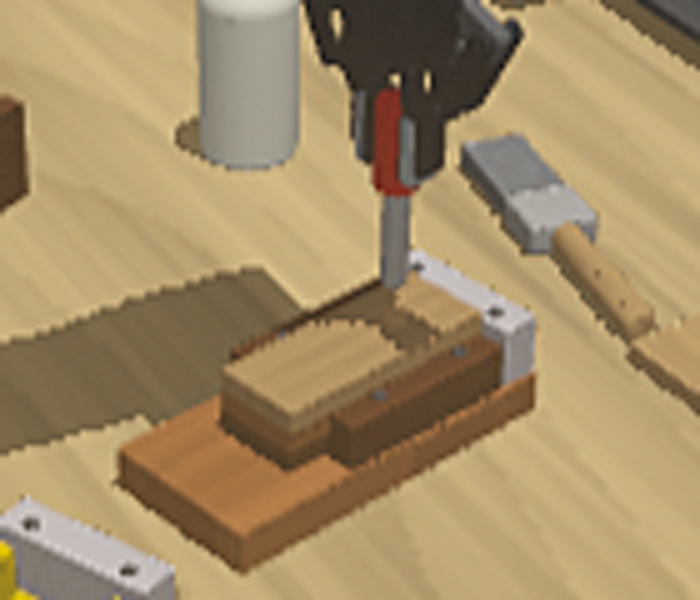

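Run:
```python
from h import *
a=np.load('p9.npy');p=(a[:3],a[3:]);M=R.from_quat(p[1]).as_matrix()
C=lambda u,v:(260+u/6-.42,170+v/4.5-.39)
for k,c,z,o in [('holeback',(349,309),.06,7.8),('holeL',(278,348),.06,0),('holeR',(421,348),.06,0),('noseback',(357,362),.1454-.0656,5.8),('shankL',(283,450),.1454-.0656+.02,0),('shankR',(437,450),.1454-.0656+.02,0)]:
    X=onz('wrist',C(*c),z,p); t=(M.T@(X-p[0]))*1000; t[2]-=o; print(k,t.round(2))
```

```text
holeback [-1.7  85.45 -1.63]
holeL [-8.99 85.44  0.62]
holeR [ 5.67 85.45  0.61]
noseback [-0.89 65.65 -0.73]
shankL [-7.28 45.64  0.98]
shankR [ 5.99 45.65  0.97]
```

Run:
```python
from h import *
a=np.load('p9.npy');p=(a[:3],a[3:])
C=lambda u,v:(260+u/6-.42,170+v/4.5-.39)
c,s=np.cos(np.radians(12.6)),np.sin(np.radians(12.6))
J=lambda X:np.round([(X[0]-.5823)*c+(X[1]+.0283)*s,-(X[0]-.5823)*s+(X[1]+.0283)*c],4)
for uv in [(349,309),(349,340),(300,325),(395,325)]:
    print(uv,J(onz('wrist',C(*uv),.024,p)))
print('hole', J(onz('wrist',C(349,348),.06,p)))
```

```text
(349, 309) [ 0.046  -0.0014]
(349, 340) [ 0.0511 -0.0015]
(300, 325) [ 0.0486 -0.0072]
(395, 325) [0.0486 0.004 ]
hole [ 0.041  -0.0014]
```

```bash
python3 -m jog '[[-0.024,0.15,-0.02,0,0,0],[0,0.15,0,0,0,0],[0,0.05,0,0,0,0]]' 1;python3 -m jog '[[0,0.03,0,0,0,0],[0,0.03,0,0,0,0],[0,0,0,0,0,0]]' 1
```

```text
t: 12.35
ee_pos: [0.6242, -0.0201, 0.1279]
ee_rot: [-0.442, -0.551, 0.552, 0.443]
ft_force: [-0.4, -0.2, -0.8]
grip_width: 0.0229
t: 12.72
ee_pos: [0.6247, -0.0204, 0.1258]
ee_rot: [0.442, 0.552, -0.552, -0.442]
ft_force: [-0.1, -0.6, -1.7]
grip_width: 0.0227
```

```bash
python3 -m jog '[[0,0.03,0,0,0,0],[0,0.03,0,0,0,0],[0,0.03,0,0,0,0]]' 1;python3 -m jog '[[0,0.03,0,0,0,0],[0,0.03,0,0,0,0],[0,0,0,0,0,0]]' 1
```

```text
t: 13.1
ee_pos: [0.6247, -0.0204, 0.1212]
ee_rot: [-0.442, -0.552, 0.552, 0.442]
ft_force: [0.2, 0.0, -1.8]
grip_width: 0.0228
t: 13.48
ee_pos: [0.6247, -0.0204, 0.1181]
ee_rot: [-0.442, -0.552, 0.552, 0.442]
ft_force: [-0.5, 0.1, -1.1]
grip_width: 0.0223
```

```bash
python3 -m jog '[[0,0.05,0,0,0,0],[0,0.05,0,0,0,0],[0,0.05,0,0,0,0]]' 1;python3 -m jog '[[0,0.05,0,0,0,0],[0,0.05,0,0,0,0],[0,0.05,0,0,0,0]]' 1
```

```text
t: 13.85
ee_pos: [0.6247, -0.0204, 0.1106]
ee_rot: [-0.442, -0.552, 0.552, 0.442]
ft_force: [-0.3, -0.5, -1.1]
grip_width: 0.0229
t: 14.22
ee_pos: [0.6247, -0.0203, 0.1031]
ee_rot: [0.442, 0.552, -0.552, -0.442]
ft_force: [-0.7, 1.0, -0.4]
grip_width: 0.023
```

```bash
python3 -m jog '[[0,0.05,0,0,0,0],[0,0.05,0,0,0,0],[0,0.05,0,0,0,0]]' 1;python3 -m jog '[[0,0.04,0,0,0,0],[0,0.03,0,0,0,0],[0,0.02,0,0,0,0]]' 1
```

```text
t: 14.6
ee_pos: [0.6247, -0.0203, 0.0956]
ee_rot: [-0.442, -0.552, 0.552, 0.442]
ft_force: [-1.8, 1.5, -1.1]
grip_width: 0.0229
t: 14.98
ee_pos: [0.6247, -0.0203, 0.0912]
ee_rot: [-0.442, -0.552, 0.552, 0.442]
ft_force: [-0.5, 0.5, -0.6]
grip_width: 0.0227
```

```bash
python3 -m jog '[[0,0.02,0,0,0,0],[0,0.01,0,0,0,0]]' 1;python3 -m jog '[[0,0.02,0,0,0,0],[0,0,0,0,0,0]]' 1
```

```text
t: 15.22
ee_pos: [0.6247, -0.0203, 0.0898]
ee_rot: [0.442, 0.552, -0.552, -0.442]
ft_force: [-0.6, 1.2, -1.1]
grip_width: 0.0227
t: 15.48
ee_pos: [0.6249, -0.0204, 0.0895]
ee_rot: [0.443, 0.552, -0.551, -0.442]
ft_force: [-3.0, 1.7, 5.8]
grip_width: 0.023
```

```bash
python3 -m jog '[[0.012,0,0.02,0,0,0],[0.012,0,0.02,0,0,0]]' 1;python3 -m jog '[[0,0,0.02,0,0,0],[0,0,0.02,0,0,0]]' 1;python3 -m jog '[[0,0,0.02,0,0,0],[0,0,0.02,0,0,0]]' 1;python3 -m jog '[[0,0,0.02,0,0,0],[0,0,0.01,0,0,0]]' 1
```

```text
t: 15.72
ee_pos: [0.6239, -0.0202, 0.0896]
ee_rot: [0.443, 0.552, -0.551, -0.441]
ft_force: [2.1, -0.3, 3.9]
grip_width: 0.0228
t: 15.98
ee_pos: [0.622, -0.0202, 0.0895]
ee_rot: [0.443, 0.552, -0.551, -0.441]
ft_force: [4.9, -0.2, 5.4]
grip_width: 0.023
t: 16.23
ee_pos: [0.6201, -0.0203, 0.0895]
ee_rot: [0.443, 0.553, -0.551, -0.441]
ft_force: [5.7, 0.8, 6.2]
grip_width: 0.0225
t: 16.48
ee_pos: [0.6187, -0.0205, 0.0895]
ee_rot: [0.443, 0.553, -0.551, -0.441]
ft_force: [5.2, 0.6, 5.6]
grip_width: 0.0228
```

```bash
python3 -m jog '[[0,0,0.02,0,0,0],[0,0,0.02,0,0,0]]' 1;python3 -m jog '[[0.02,0,0,0,0,0],[0.02,0,0,0,0,0]]' 1;python3 -m jog '[[0.02,0,-0.02,0,0,0],[0.02,0,-0.02,0,0,0]]' 1
```

```text
t: 16.73
ee_pos: [0.6169, -0.0208, 0.0895]
ee_rot: [0.443, 0.553, -0.551, -0.441]
ft_force: [5.4, 0.5, 5.0]
grip_width: 0.0224
t: 16.98
ee_pos: [0.6162, -0.0201, 0.0896]
ee_rot: [0.444, 0.552, -0.551, -0.441]
ft_force: [3.9, -3.1, 6.7]
grip_width: 0.0225
t: 17.23
ee_pos: [0.6168, -0.0191, 0.0895]
ee_rot: [-0.444, -0.551, 0.552, 0.442]
ft_force: [1.8, -6.2, 10.0]
grip_width: 0.0226
```

```bash
cat >> h.py <<'E'
def rel():
    s=robot.observe();d=np.array(s['ee_pos'])-[.6248,-.0204,.0895];c,w=.976,.218
    print('rel mm jx %.1f jy %.1f z %.1f'%(1e3*(d[0]*c+d[1]*w),1e3*(-d[0]*w+d[1]*c),1e3*d[2]))
    f=s['ft_force'];print('F jx %.1f jy %.1f z %.1f'%(f[0]*c+f[1]*w,-f[0]*w+f[1]*c,f[2]))
E
python3 -m jog '[[0.02,0,-0.02,0,0,0],[0.02,0,-0.02,0,0,0]]' 1;python3 -c "from h import *;rel()"; python3 -m jog '[[0.01,0,-0.02,0,0,0],[0.01,0,-0.02,0,0,0]]' 1;python3 -c "from h import *;rel()"
```

```text
t: 17.48
ee_pos: [0.6173, -0.0178, 0.0893]
ee_rot: [-0.444, -0.55, 0.552, 0.442]
ft_force: [-1.5, -7.0, 10.7]
grip_width: 0.0227
rel mm jx -6.7 jy 4.2 z -0.2
F jx -3.0 jy -6.5 z 10.7
t: 17.73
ee_pos: [0.6182, -0.0168, 0.0892]
ee_rot: [-0.443, -0.549, 0.553, 0.443]
ft_force: [-3.0, -8.1, 13.0]
grip_width: 0.0228
rel mm jx -5.7 jy 5.0 z -0.3
F jx -4.7 jy -7.3 z 13.0
```

```bash
python3 -m jog '[[0.005,-0.01,-0.02,0,0,0],[0.005,0,-0.02,0,0,0]]' 1;python3 -c "from h import *;rel()"; python3 -m jog '[[0,0,-0.02,0,0,0],[0,0,-0.02,0,0,0]]' 1;python3 -c "from h import *;rel()"
```

```text
t: 17.98
ee_pos: [0.619, -0.0156, 0.0891]
ee_rot: [-0.443, -0.549, 0.553, 0.443]
ft_force: [-5.1, -7.6, 10.6]
grip_width: 0.0229
rel mm jx -4.6 jy 5.9 z -0.4
F jx -6.6 jy -6.3 z 10.6
t: 18.23
ee_pos: [0.62, -0.0152, 0.0889]
ee_rot: [-0.442, -0.549, 0.554, 0.444]
ft_force: [-7.1, -7.5, 11.9]
grip_width: 0.0228
rel mm jx -3.5 jy 6.1 z -0.6
F jx -8.6 jy -5.8 z 11.9
```

```bash
python3 -m jog '[[-0.02,0,0.02,0,0,0],[-0.02,0,0.02,0,0,0]]' 1;python3 -c "from h import *;rel()"; python3 -m jog '[[-0.02,0,0.0,0,0,0],[0,0,0,0,0,0]]' 1;python3 -c "from h import *;rel()"
```

```text
t: 18.48
ee_pos: [0.6195, -0.0156, 0.0889]
ee_rot: [-0.442, -0.55, 0.553, 0.444]
ft_force: [-3.1, -1.1, 7.7]
grip_width: 0.0226
rel mm jx -4.1 jy 5.8 z -0.6
F jx -3.3 jy -0.4 z 7.7
t: 18.73
ee_pos: [0.6197, -0.0158, 0.0888]
ee_rot: [-0.441, -0.55, 0.553, 0.444]
ft_force: [-2.7, -1.9, 7.0]
grip_width: 0.0225
rel mm jx -4.0 jy 5.6 z -0.7
F jx -3.0 jy -1.3 z 7.0
```

```bash
python3 -m jog '[[0,0.02,0,0,0,0],[0,0,0,0,0,0]]' 1;python3 -c "from h import *;rel();print(R.from_quat(robot.observe()['ee_rot']).as_matrix().round(4).tolist())"; python3 -m jog '[[0,-0.05,0,0,0,0],[0,0,0,0,0,0]]' 1;python3 -c "from h import *;rel();print(R.from_quat(robot.observe()['ee_rot']).as_matrix().round(4).tolist())"
```

```text
t: 18.98
ee_pos: [0.6204, -0.0157, 0.0876]
ee_rot: [-0.442, -0.551, 0.552, 0.443]
ft_force: [-1.1, -1.4, 1.4]
grip_width: 0.0223
rel mm jx -3.2 jy 5.6 z -1.9
F jx -1.4 jy -1.1 z 1.4
[[-0.217, -0.0033, -0.9762], [0.9762, -0.0006, -0.217], [0.0001, -1.0, 0.0033]]
t: 19.23
ee_pos: [0.6215, -0.0152, 0.0905]
ee_rot: [-0.442, -0.551, 0.552, 0.443]
ft_force: [-0.8, -1.0, -1.0]
grip_width: 0.0223
rel mm jx -2.0 jy 5.8 z 1.0
F jx -1.0 jy -0.8 z -1.0
[[-0.2173, -0.0011, -0.9761], [0.9761, -0.0001, -0.2173], [0.0002, -1.0, 0.0011]]
```

```bash
python3 -m jog '[[-0.004,0,0.024,0,0,0],[0,0.03,0,0,0,0],[0,0.02,0,0,0,0],[0,0.02,0,0,0,0]]' 1;python3 -c "from h import *;rel()"
```

```text
t: 19.73
ee_pos: [0.621, -0.0155, 0.0872]
ee_rot: [0.442, 0.552, -0.552, -0.442]
ft_force: [0.5, 0.3, -0.9]
grip_width: 0.0223
rel mm jx -2.6 jy 5.6 z -2.3
F jx 0.5 jy 0.2 z -0.9
```

```bash
python3 -m jog '[[0,0.02,0,0,0,0],[0,0.02,0,0,0,0]]' 1;python3 -c "from h import *;rel()"
```

```text
t: 19.98
ee_pos: [0.6209, -0.0156, 0.0852]
ee_rot: [-0.442, -0.552, 0.552, 0.442]
ft_force: [-0.6, 0.1, -0.7]
grip_width: 0.0228
rel mm jx -2.8 jy 5.5 z -4.3
F jx -0.5 jy 0.2 z -0.7
```

```bash
python3 -m jog '[[0,0.03,0,0,0,0],[0,0.03,0,0,0,0],[0,0.03,0,0,0,0]]' 1;python3 -c "from h import *;rel()";python3 -m jog '[[0,0.03,0,0,0,0],[0,0.03,0,0,0,0]]' 1;python3 -c "from h import *;rel()"
```

```text
t: 20.35
ee_pos: [0.6209, -0.0155, 0.0808]
ee_rot: [0.442, 0.552, -0.552, -0.442]
ft_force: [-0.6, 0.4, 0.7]
grip_width: 0.0223
rel mm jx -2.7 jy 5.6 z -8.7
F jx -0.5 jy 0.5 z 0.7
t: 20.6
ee_pos: [0.6209, -0.0154, 0.0779]
ee_rot: [0.442, 0.552, -0.552, -0.442]
ft_force: [-0.5, 0.7, 4.4]
grip_width: 0.0226
rel mm jx -2.7 jy 5.7 z -11.6
F jx -0.3 jy 0.8 z 4.4
```

```bash
python3 -m jog '[[0,0.03,0,0,0,0],[0,0.03,0,0,0,0],[0,0.02,0,0,0,0]]' 1;python3 -c "from h import *;rel()";python3 -m jog '[[0,0.02,0,0,0,0],[0,0.02,0,0,0,0]]' 1;python3 -c "from h import *;rel()"
```

```text
t: 20.98
ee_pos: [0.6209, -0.0155, 0.0737]
ee_rot: [0.442, 0.552, -0.552, -0.442]
ft_force: [-0.5, 1.0, 3.4]
grip_width: 0.0226
rel mm jx -2.7 jy 5.6 z -15.8
F jx -0.3 jy 1.1 z 3.4
t: 21.22
ee_pos: [0.6209, -0.0155, 0.0717]
ee_rot: [0.442, 0.552, -0.552, -0.442]
ft_force: [-1.0, 2.3, 4.7]
grip_width: 0.0227
rel mm jx -2.7 jy 5.6 z -17.8
F jx -0.5 jy 2.5 z 4.7
```

```bash
python3 -m jog '[[0,0.02,0,0,0,0],[0,0.02,0,0,0,0]]' 1;python3 -c "from h import *;rel()";python3 -m jog '[[0,0.02,0,0,0,0],[0,0,0,0,0,0]]' 1;python3 -c "from h import *;rel()"
```

```text
t: 21.48
ee_pos: [0.6209, -0.0155, 0.0698]
ee_rot: [0.442, 0.552, -0.552, -0.442]
ft_force: [0.2, 2.1, 2.5]
grip_width: 0.0225
rel mm jx -2.7 jy 5.6 z -19.7
F jx 0.6 jy 2.0 z 2.5
t: 21.72
ee_pos: [0.6211, -0.0155, 0.0696]
ee_rot: [0.442, 0.552, -0.552, -0.442]
ft_force: [-3.8, 2.0, 11.8]
grip_width: 0.0224
rel mm jx -2.6 jy 5.6 z -19.9
F jx -3.3 jy 2.8 z 11.8
```

```bash
python3 -m jog '[[0,0.012,0,0,0,0],[0,0,0,0,0,0]]' 1;python3 - <<'E'
from h import *
rel()
im=viewer.get_image('side');cv2.imwrite('pics/s10.png',cv2.resize(im[210:310,290:400],None,fx=6,fy=6,interpolation=cv2.INTER_CUBIC))
E
```

```text
t: 21.98
ee_pos: [0.6211, -0.0155, 0.0695]
ee_rot: [0.443, 0.552, -0.551, -0.442]
ft_force: [-4.9, 1.9, 16.4]
grip_width: 0.0226
rel mm jx -2.5 jy 5.6 z -20.0
F jx -4.3 jy 2.9 z 16.4
```

View pics/s10.png

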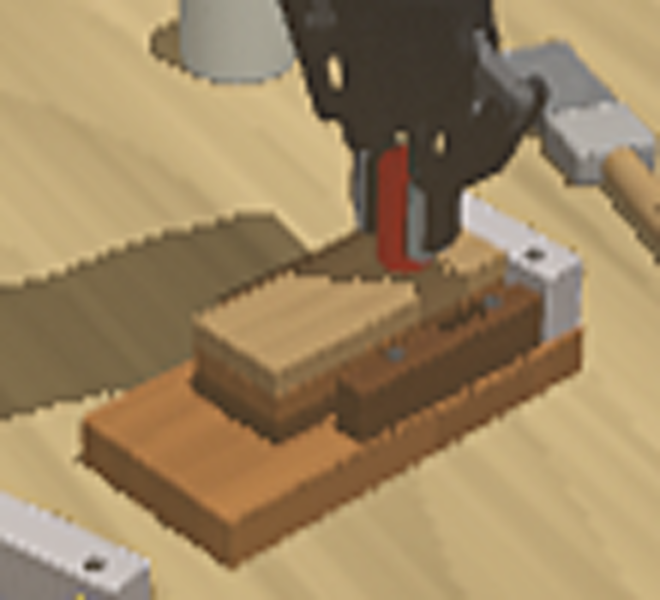

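```bash
python3 -m jog '[[0,-0.01,0,0,0,0]]' 1; python3 -m jog '[[0,0,0,0,0,0],[0,0,0,0,0,0],[0,0,0,0,0,0],[0,0,0,0,0,0],[0,0,0,0,0,0]]' 0
python3 - <<'E'
from h import *
rel()
np.save('p11.npy',np.concatenate(pose()));im=viewer.get_image('wrist');cv2.imwrite('pics/w11.png',im)
E
```

```text
t: 22.15
ee_pos: [0.6211, -0.0155, 0.0696]
ee_rot: [0.443, 0.552, -0.551, -0.442]
ft_force: [-1.8, 2.7, 7.8]
grip_width: 0.0224
t: 22.78
ee_pos: [0.6209, -0.0156, 0.0686]
ee_rot: [-0.442, -0.552, 0.552, 0.442]
ft_force: [-0.4, -1.4, -0.1]
grip_width: 0.0851
rel mm jx -2.7 jy 5.5 z -20.9
F jx -0.7 jy -1.2 z -0.1
```

View pics/w11.png

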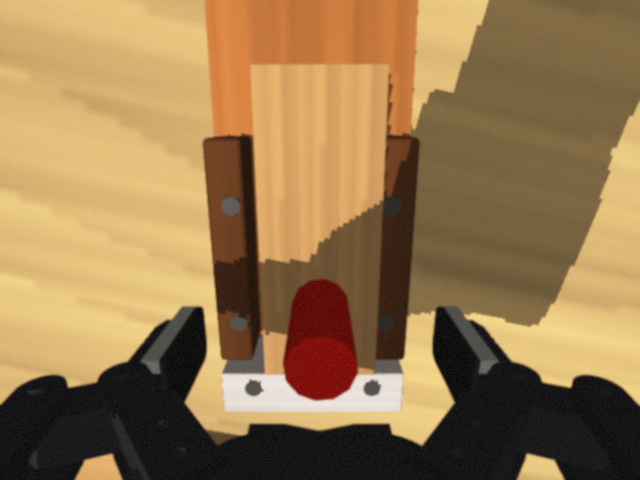

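Released and clear, with the knob standing on the top slat at (320,340). The slats are now against the left (+y) rail. I'll lift straight up and then check from two views.

```bash
python3 -m jog '[[0,-0.3,0,0,0,0],[0,-0.8,0,0,0,0],[0,-0.9,0,0,0,0],[0,-0.9,0.3,0,0,0],[0,-0.6,1,0,0,0],[0,0,1,0,0,0],[0,0,0.5,0,0,0],[0,0,0,0,0,0],[0,0,0,0,0,0]]' 0
python3 - <<'E'
from h import *
np.save('p12.npy',np.concatenate(pose()));im=viewer.get_image('wrist');cv2.imwrite('pics/w12.png',im)
s=viewer.get_image('side');cv2.imwrite('pics/s12.png',s);cv2.imwrite('pics/s12c.png',cv2.resize(s[200:310,290:400],None,fx=5,fy=5,interpolation=cv2.INTER_CUBIC))
cv2.imwrite('pics/t12.png',viewer.get_image('top'))
E
```

```text
t: 23.95
ee_pos: [0.4851, -0.0458, 0.2446]
ee_rot: [0.443, 0.552, -0.551, -0.442]
ft_force: [0.2, 0.5, -0.4]
grip_width: 0.0854
```

View pics/s12c.png

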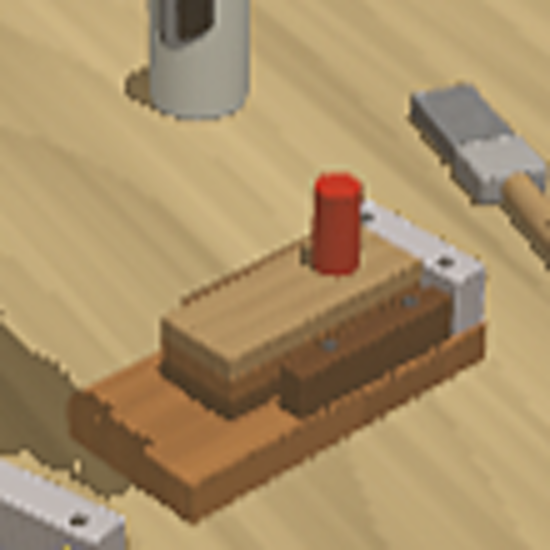

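View pics/w12.png

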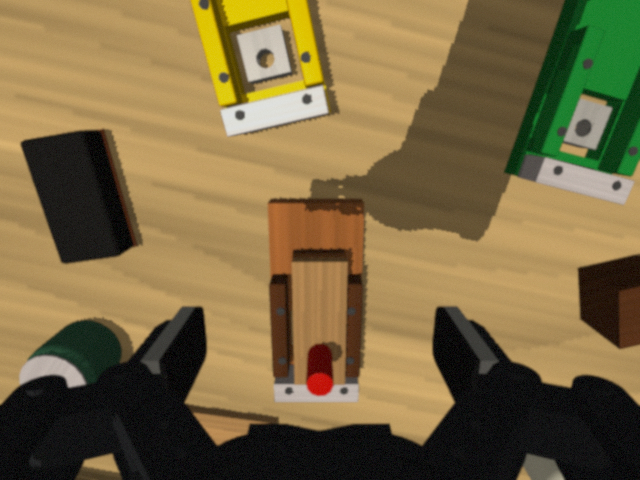

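View pics/t12.png

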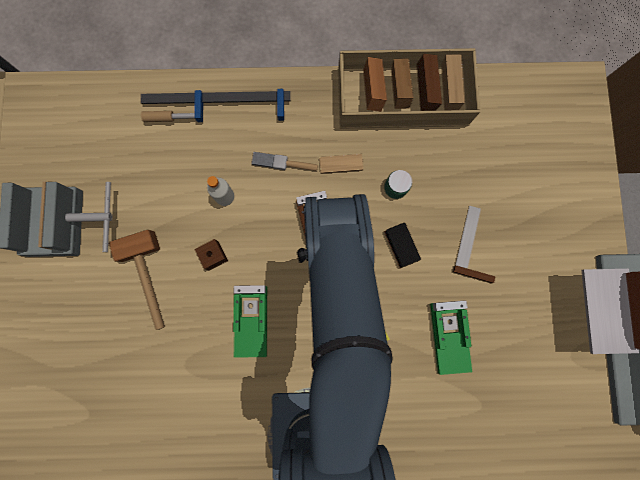

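Run:
```python
from h import *
im=cv2.imread('pics/w12.png');cv2.imwrite('pics/w12c.png',cv2.resize(im[230:410,260:380],None,fx=5,fy=3.3,interpolation=cv2.INTER_CUBIC))
a=np.load('p12.npy');p=(a[:3],a[3:])
rs=[ray('wrist',(319.5,384),p),ray('side',(290+338/5-.4,200+183/5-.4))]
print(tri(rs), onz('wrist',(319.5,384),.108,p))
```

```text
(array([ 0.61932978, -0.01665788,  0.10887224]), [9.260480648660475e-05, 9.260480648680416e-05]) [ 0.61986002 -0.01651505  0.108     ]
```

View pics/w12c.png

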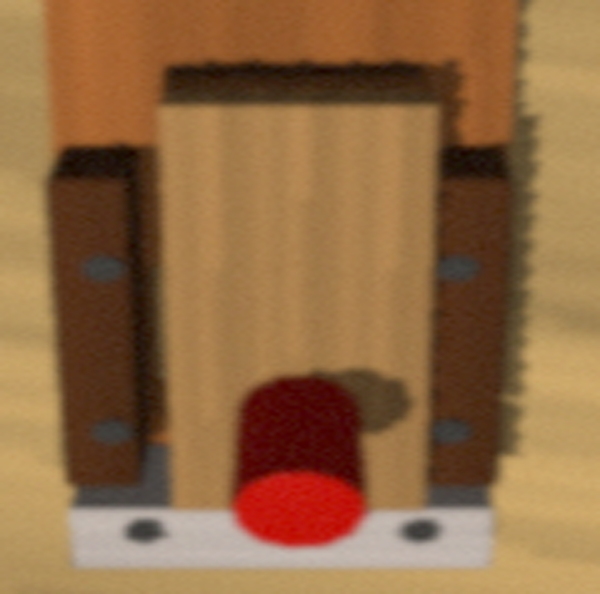

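```bash
python3 -c "
from workcell import robot
print(robot.finish_job(), robot.observe()['t'])"
```

```text
the job is handed in; nothing more can be done
the job is handed in; nothing more can be done
```

The job is done and handed in at about 24 s of the 67 s allowed.

- **Slats:** I pushed all three together with the shut fingers until they met the stop, at about 12 N forward and 10 N on the vertical axis. The wrist view then showed their trailing ends flush and the top slat against the stop.
- **Finding the bush:** I took the pin from its block and lowered it freely through the three slats. I felt the solid face of the bush, then slid around it with the slats carried along. The hole was on the +y side, and the highest force during the search was about 16 N.
- **Pressing home:** The ball gave about 4 to 5 N. I then pressed until the shoulder seated, at about 16 N. The tool ended 20.0 mm below the bush-face contact, as expected. I opened the fingers and backed off.

**Last checks:**
- The knob stands upright with its shoulder flat on the top slat.
- The top of the knob triangulates to 108.9 mm, against 108 mm expected; the difference is within the calibration.
- The other items looked unmoved in the last top view, apart from the yellow jig, which the arm hid there. The wrist view showed that one undisturbed.

**Disagreements:**
- The jig's position differed by about 1.5 mm between the top and wrist cameras. I settled it by the contact with the stop.
- My guess from the picture that the hole lay towards the robot was wrong; feel corrected it.

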